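# Change the display turntable from second to third speed

## Robot

A 7-joint arm with a two-finger parallel gripper is mounted at the origin on the work surface. World frame = base frame: x ahead of the robot, y to its left, z up, the work surface at z = 0. Lengths are in m, angles in degrees, forces in N, time in s.
With the tool pointing down it reaches from about 0.425 to 0.875 m from the base axis. Payload 4.7 kg.
Tool frame: the origin (TCP) lies on the mounting face of the last link; the fingertips stand tcp_to_tips ahead of it and the grasp point (between the pads) lies 164 mm ahead of it (tcp_to_tips is the distance from the TCP to the fingertips, in m); z points along the fingers, y is the line along which they close (so a half turn about z gives the same grasp; the last joint's range is limited). The gripper opens to 87 mm and grips with 3 to 60 N. Pads are 19 mm wide; open, the fingers measure 117 mm over their backs; the gripper's body (75 mm by 190 mm) begins 51 mm behind the grasp point.
Start: joints at [-63.879, 18.392, -4.016, 83.108, 1.295, 78.541, -3.26], TCP at [0.278, 0.588, 0.405] pointing down, gripper open.
Joint ranges: [-163.93, 163.93], [-17.29, 119.83], [-79.2, 71.16], [3.27, 140.29], [-89.18, 269.18], [5.43, 117.66], [-154.24, 154.24]. Speed limits (degrees/s): [147.25, 147.25, 180, 180, 180, 180, 180].

## Interface

Orientations are given as [roll, pitch, yaw] about the fixed x, y, z axes, in that order (R = Rz(yaw) Ry(pitch) Rx(roll)).
In Python, from cell import get_obs, read_camera, sign_off, tcp_to_tips gives the robot as it stands.
- The arm moves only by the tool drive_tool, never from a script. Its argument "rows" is one flat list of numbers, 7 for each row, row after row: the shift along the tool's x, y, z in m, then the turn, a rotation vector about the tool's x, y, z in rad, then the gripper command: -1 is shut, 1 is fully open, values between are in proportion. In form: [tx, ty, tz, rx, ry, rz, fingers, tx, ty, tz, rx, ry, rz, fingers, ...]. A call has 1 to 5 rows; each row shifts and turns the commanded pose from where the row before left it, along the tool's axes as they then stand; what a row does not reach is not made up. A row lasts 1/8 s, in which the tool goes at most 62.5 mm and 10.7 degrees, less where a joint would pass 70% of its speed; a pose out of reach is approached as far as the arm can. A call is refused whole if a number of a shift passes 0.0625 or a number of a turn 0.188, either way. A call with a gripper value outside its range is refused whole. The fingers move at their own pace and stop on an object; "grip_force" is the grip in N (left out, the last holds). Time passes only in rows, so rows that do not move let the fingers close. It gives the time, the measured TCP pose, the force, the opening and the grip force at its end, in the units of the state.
- get_obs(): the state, without advancing time (a new reading comes with each control period).
- read_camera(name): name is "scene" or "top" or "wrist"; returns a dict with "color" (480x640x3 uint8, blue, green, red), "fov_y" (degrees; the focal length in pixels is half the picture's height over the tangent of half this angle, whatever the lens; pixels are square), "cx", "cy" (the principal point, pixels), "k1" (the pictures are not rectified: a ray, as slopes to the right and down, at radius r is drawn at 1 + k1 r^2 times it, then the intrinsics apply), "cam_to_world" (4x4, takes a point from camera to world coordinates); the wrist camera has in their place "mount" (4x4, takes a point from camera to tool coordinates, whose origin is the TCP and whose axes are the flange's). Camera axes: x right, y up, looking along -z (the intrinsics and any distortion apply to the point x, -y, -z); pixel columns grow to the right and rows downward; lengths in m; the calibration is good to about 2 mm. A picture is of the moment at which its call begins: read the wrist's pose just before it. There is no depth.
- sign_off(): hands the job in; it is judged then, once.
The state is a dict: "time_s": time; "qpos": joint angles; "joint_velocities": joint speeds; "effort": joint torques, N m; "tool_pos": TCP position; "tool_rot": TCP orientation; "force": force on the tool from outside, world axes, zero at the start; "wrist_torque": the same for the moment, N m; "grip_width": finger opening in m; "grasp_force": force on a finger pad.
Only numpy, scipy, OpenCV 4.12 (cv2) and the standard library are available. Lean on these libraries where they do the work, as an engineer would, in place of code of your own. Each camera call takes 0.05 s, during which the arm holds its last target. There are 200 camera calls.

## Task

The display turntable stands with its gear lever in second (the near left slot of the H-shaped gate). Push the knob, without taking hold of it, out of second to neutral, across to the right and forward until it is fully home in third (the far right slot), never dipping into first (far left) or fourth (near right) on the way. Keep off the glass display cylinder and leave the things lying on the shelf where they are.

Things in the scene. Friction and masses are not known exactly. Their poses are not given: they have to be found in the camera images.
- turntable: Grey cast bench turntable, 200 mm deep (x), 380 mm wide (y), fixed to the shelf, yawed up to 0.35 rad. Origin: on the shelf under its middle. x points forward (away from the operator and robot), y left, z up. Deck 95 mm high; gear gate centred at (0, 110) mm; 188 mm platter centred at (0, -90) mm, top at 117 mm; a motor juts 112 mm from the right-hand end.
- gate_centre (a point): Middle of the H-gate, on top of the bright 96 x 87 mm plate, 99 mm above the shelf; axes as the turntable's. Two fore-and-aft slots (13 mm wide, 26 mm apart) joined half-way by a 16 mm wide cross channel, neutral. First is left-forward, second left-rear, third right-forward, fourth right-rear. The plate's tongues between the slots have round ends.
- knob (a point): Centre of the black 34 mm ball knob on a 10 mm stem; 200 mm above the shelf when upright. From the lever's pivot it stands, in the turntable's axes, at 178 mm * (sin(shift), -cos(shift) sin(select), cos(shift) cos(select)): it travels 44 mm fore and aft and 30 mm to either side of the gate centre. The lever stays where it is left; about 3 N at the knob moves it. Its sides are called front, back, left, right.
- pivot (a point): Pivot of the lever, inside the casting 77 mm below the gate centre, 22 mm above the shelf; axes as the turntable's.
- shift (a joint): Fore-and-aft angle of the lever, rad: 0 in neutral, +0.25 fully home forward (first, third), -0.25 fully home to the rear (second, fourth). Free to cross the gate while within about 0.04 of 0; the round tongue ends guide it from about 0.08.
- select (a joint): Sideways angle of the lever, rad: -0.17 at the left-hand stop (first and second), +0.17 at the right-hand stop (third and fourth). It starts in the left-hand slots.
- display_cylinder: Glass display cylinder, bayonet-locked in its round nickel base (100 mm diameter), fixed on the middle of the platter, 200 mm to the right of the gate centre; 153 mm tall, its top 270 mm above the shelf. Origin: centre of its underside. Fragile: not to be touched.
- pedestal: Loose walnut pedestal block, 55 x 55 x 65 mm tall, on the shelf left of the turntable. Origin: centre of its underside. To be left alone.
- ring_gauge: Loose steel ring gauge lying flat on the shelf in front of the turntable, 68 mm outside, 38 mm bore, 18 mm thick. Origin: centre of its underside. To be left alone.
- dish: Loose white ceramic palette dish, 110 mm across, 20 mm tall, on the shelf in front of the turntable. Origin: centre of its underside. To be left alone.
- marble_center (a point): Centre of the ruby glass marble (25 mm) resting in the dish. To be left alone.

How it is judged:
By the outcome, as a careful person would: the job done as asked, in the order asked, and still so for the second after the job is handed in, with the robot touching nothing.
It also fails if it takes over 48 s, if anything falls off the work surface, if the arm or the gripper's body presses on something with over 40 N, if the wrist force passes 120 N, or if a joint passes its speed limit or range.

## Working session

There is one attempt and no reset: what is moved stays moved. The work goes in short steps, Python scripts to look and compute and a tool call to move; the robot and the scene stay as the last step left them, time stands still between calls to the robot, and variables do not carry over. Pictures are saved under pics/ and viewed, at most 10 in all, crops included, and the job is handed in when it is done.

Besides the shell and the picture viewer there is one more tool, called in YAML: its name, and indented under it one key for each argument. drive_tool: Moves the arm, as the interface text tells. Its arguments: {"type":"object","properties":{"rows":{"type":"array","items":{"type":"number"}},"grip_force":{"type":"number"}},"required":["rows"]}

```bash
mkdir -p pics; ls; cat > h.py <<'E'
import numpy as np, cv2
from cell import *
def save(n,fn):
    c=read_camera(n); cv2.imwrite('pics/'+fn,c['color']); return c
def ray(c,u,v,T=None):
    T=np.array(c['cam_to_world']) if T is None else T
    f=240/np.tan(np.radians(c['fov_y'])/2)
    d=np.array([(u-c['cx'])/f,(v-c['cy'])/f]); s=d.copy()
    for _ in range(30): s=d/(1+c['k1']*(s@s))
    r=T[:3,:3]@np.array([s[0],-s[1],-1]); return T[:3,3],r
def onz(c,u,v,z,T=None):
    o,r=ray(c,u,v,T); return o+r*(z-o[2])/r[2]
def tri(A,B):
    (o,r),(p,s)=A,B
    k=np.linalg.lstsq(np.c_[r,-s],p-o,rcond=None)[0]
    a,b=o+k[0]*r,p+k[1]*s
    return (a+b)/2,np.linalg.norm(a-b)
E
python3 - <<'E'
from h import *
print(get_obs(),tcp_to_tips)
for n in('scene','top'):
    c=save(n,n+'1.png'); print({k:v for k,v in c.items() if k!='color'})
E
```

```text
pics
{'time_s': 0.0, 'qpos': array([-63.87958307,  18.44048343,  -4.01464732,  83.17570697,
         1.29337949,  78.54057532,  -3.2580853 ]), 'joint_velocities': array([ 0.05360184,  0.07798245,  0.00881713,  0.00201238,  0.00158439,
        0.08620293, -0.01946803]), 'effort': array([-1.00877078e-04, -4.91287887e+01, -4.04167129e-01, -3.12531066e+01,
       -6.40514516e-02,  4.39105066e-02,  1.85176118e-04]), 'tool_pos': array([0.27785621, 0.58739101, 0.40363785]), 'tool_rot': array([-1.79888385e+02,  4.46416207e-03,  1.54690107e+02]), 'force': array([0.48225891, 0.93012833, 0.31236066]), 'wrist_torque': array([-0.04800212, -0.00827176,  0.02903215]), 'grasp_force': 0.0, 'grip_width': 0.08702854641308948} 0.1822
{'fov_y': 46.25609385599438, 'cx': 327.93933950496927, 'cy': 241.32124415338532, 'k1': -0.1551659886641895, 'cam_to_world': array([[ 0.03851555, -0.76571417,  0.64202676,  1.17649646],
       [ 0.99909079,  0.01775538, -0.03876004, -0.07435284],
       [ 0.01827968,  0.64293589,  0.76570183,  0.94036096],
       [ 0.        ,  0.        ,  0.        ,  1.        ]])}
{'fov_y': 50.52394883619265, 'cx': 317.0266573761834, 'cy': 238.75186385316374, 'k1': 0.025592333356747016, 'cam_to_world': array([[ 0.02998857,  0.99594537, -0.08481458,  0.457754  ],
       [-0.99952529,  0.02928016, -0.00958444, -0.04839889],
       [-0.0070622 ,  0.08506174,  0.99635065,  0.95592327],
       [ 0.        ,  0.        ,  0.        ,  1.        ]])}
```

View pics/scene1.png

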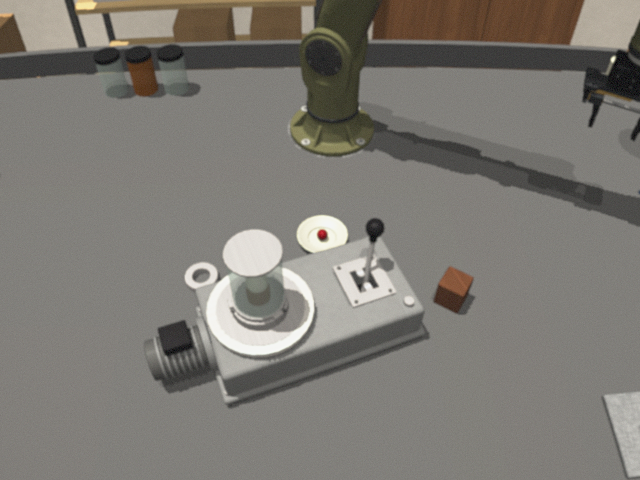

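View pics/top1.png

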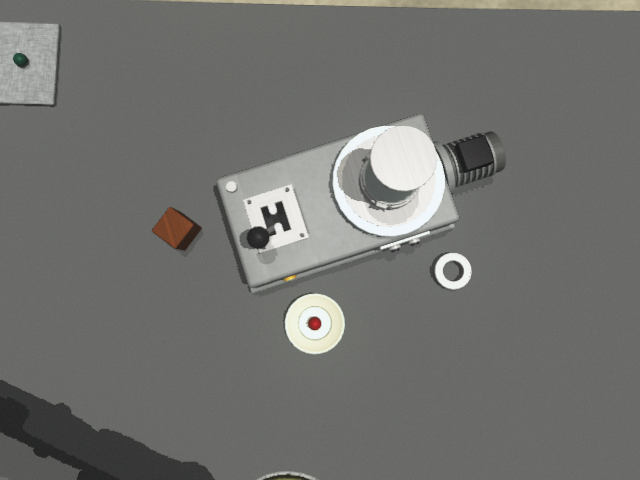

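The scene view shows the knob at (375,228) and the plate around (364,280). In the top view the knob is at (258,237), the plate around (276,217), the glass cylinder's top at (403,157), the pedestal at (176,229) and the dish at (315,323). The robot arm is at the lower left.

```bash
python3 - <<'E'
from h import *
C={n:read_camera(n) for n in('scene','top')}
K={}
for n,(x0,y0,x1,y1),(p0,q0,p1,q1) in(('scene',(355,210,395,246),(325,245,405,312)),('top',(240,218,280,256),(235,175,315,258))):
    im=C[n]['color']; g=im.max(2)
    m=(g[y0:y1,x0:x1]<50).astype(np.uint8)
    m=cv2.morphologyEx(m,cv2.MORPH_OPEN,np.ones((7,7)))
    cs=max(cv2.findContours(m,0,2)[0],key=cv2.contourArea); (u,v),r=cv2.minEnclosingCircle(cs); u+=x0;v+=y0
    K[n]=ray(C[n],u,v); print(n,'knob',u,v,r)
    g=im.min(2)[q0:q1,p0:p1]; print(np.percentile(g,[10,30,50,70,90]))
    m=(g>175).astype(np.uint8); 
    pts=np.concatenate([c for c in cv2.findContours(m,0,2)[0] if cv2.contourArea(c)>60])
    P=np.array([onz(C[n],a+p0,b+q0,.099)[:2] for a,b in pts[:,0]],np.float32)
    rc=cv2.minAreaRect(P); print(n,'plate',rc, cv2.boxPoints(rc).round(3).tolist())
    cv2.imwrite(f'pics/{n}_m.png',cv2.resize(np.hstack([im[q0:q1,p0:p1],cv2.cvtColor(m*255,8)]),None,fx=4,fy=4))
p,e=tri(K['scene'],K['top']); print('knob',p,e)
E
```

```text
Traceback (most recent call last):
ValueError: max() iterable argument is empty
```

```bash
cd pics; python3 -c "
import cv2,numpy as np
a=cv2.imread('scene_m.png');b=cv2.imread('top_m.png');w=max(a.shape[1],b.shape[1])
f=lambda i:cv2.copyMakeBorder(i,0,0,0,w-i.shape[1],0)
cv2.imwrite('both.png',np.vstack([f(a),f(b)]))
print(a.shape,b.shape)"
```

```text
[ WARN:0@0.020] global loadsave.cpp:275 findDecoder imread_('scene_m.png'): can't open/read file: check file path/integrity
[ WARN:0@0.020] global loadsave.cpp:275 findDecoder imread_('top_m.png'): can't open/read file: check file path/integrity
Traceback (most recent call last):
AttributeError: 'NoneType' object has no attribute 'shape'
```

```bash
cat > m.py <<'E'
from h import *
C={n:read_camera(n) for n in('scene','top')}
K={};O=[]
for n,(x0,y0,x1,y1),(p0,q0,p1,q1) in(('scene',(355,210,395,246),(325,245,405,312)),('top',(240,218,280,256),(235,175,315,258))):
    im=C[n]['color']; g=im.max(2); print(np.percentile(g[y0:y1,x0:x1],[0,5,10,20,30,50]))
    m=(g[y0:y1,x0:x1]<62).astype(np.uint8)
    m=cv2.morphologyEx(m,cv2.MORPH_OPEN,np.ones((5,5),np.uint8))
    cs=max(cv2.findContours(m,0,2)[0],key=cv2.contourArea); (u,v),r=cv2.minEnclosingCircle(cs); u+=x0;v+=y0
    K[n]=ray(C[n],u,v); print(n,'knob',u,v,r)
    g=im.min(2)[q0:q1,p0:p1]; print(np.percentile(g,[10,30,50,70,90]))
    m=(g>175).astype(np.uint8); 
    pts=np.concatenate([c for c in cv2.findContours(m,0,2)[0] if cv2.contourArea(c)>60])
    P=np.array([onz(C[n],a+p0,b+q0,.099)[:2] for a,b in pts[:,0]],np.float32)
    rc=cv2.minAreaRect(P*1000); print(n,'plate',rc, cv2.boxPoints(rc).round(0).tolist())
    O.append(cv2.resize(np.hstack([im[q0:q1,p0:p1],cv2.cvtColor(m*255,8)]),None,fx=3.9,fy=3.9))
p,e=tri(K['scene'],K['top']); print('knob',p,e)
w=max(o.shape[1] for o in O)
cv2.imwrite('pics/both.png',np.vstack([cv2.copyMakeBorder(o,0,0,0,w-o.shape[1],0) for o in O]))
E
python3 m.py
```

```text
[  8.   34.   41.   71.8 126.  130. ]
scene knob 375.1086959838867 230.7608699798584 10.557577133178711
[124. 165. 170. 175. 217.]
scene plate ((561.8887329101562, 31.767581939697266), (99.78882598876953, 90.11365509033203), 19.4268798828125) [[500.0, 58.0], [530.0, -27.0], [624.0, 6.0], [594.0, 91.0]]
[ 36.  41.  43.  49.  67. 140.]
top knob 257.671875 237.109375 11.11572551727295
[ 58. 163. 171. 181. 230.]
top plate ((561.0113525390625, 27.227855682373047), (126.44512176513672, 122.61992645263672), 1.7470537424087524) [[496.0, 87.0], [500.0, -36.0], [626.0, -32.0], [622.0, 90.0]]
knob [0.52297604 0.04890805 0.18793214] 0.00028220324041164775
```

View pics/both.png

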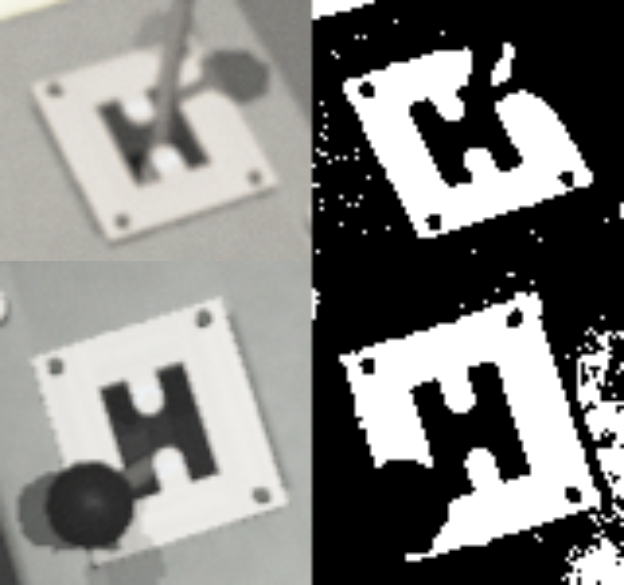

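```bash
python3 - <<'E'
from h import *
C={n:read_camera(n) for n in('scene','top')}
for n,L in (('top',[(243.5,199.6),(291.4,184.5),(308.6,236.3),(260,252)]),('scene',[(333.7,268.6),(353.7,306.5),(395.5,292.4)])):
    P=[onz(C[n],u,v,.099)[:2]*1000 for u,v in L]; P=np.array(P); print(n,P.round(0).tolist())
    print(np.linalg.norm(np.diff(P,axis=0),axis=1),np.degrees(np.arctan2(*np.diff(P,axis=0).T[::-1])),'centre',(P[0]+P[2])/2)
k,e=tri(ray(C['scene'],375,228.5),ray(C['top'],257.8,237.1)); print(k,e, onz(C['top'],257.8,237.1,.192),onz(C['scene'],375,228.5,.192))
# cylinder top circle
print('cyl top',onz(C['top'],403.5,158,.27),onz(C['scene'],254,253,.27))
E
```

```text
top [[594.0, 87.0], [622.0, 6.0], [534.0, -26.0], [505.0, 55.0]]
[85.50693232 93.54279851 86.20272506] [ -70.60571305 -159.91314291  109.66328462] centre [564.17182382  30.61151437]
scene [[538.0, -24.0], [624.0, 8.0], [596.0, 87.0]]
[91.67719652 83.57864752] [ 20.3896627  109.88235125] centre [566.95340772  31.75650284]
[0.52252754 0.0481496  0.19352879] 3.7002895158715246e-06 [0.52265734 0.04834134 0.192     ] [0.52118871 0.04840224 0.192     ]
cyl top [ 0.63049116 -0.15677423  0.27      ] [ 0.6351133  -0.15450413  0.27      ]
```

Measured results are consistent:
- **Yaw:** about 19.9°.
- **Gate centre:** (0.565, 0.031).
- **Knob:** (0.522, 0.048, 0.194), i.e. (-34, +30) mm in the turntable's axes.
- **Cylinder:** its position agrees with 200 mm to the right of the gate.

Next I turn the tool so that x is left, y is forward and z is down, with the fingers shut.

drive_tool:
  rows: [0,0,0,0,0,0.1564,-1,0,0,0,0,0,0.1564,-1,0,0,0,0,0,0.1564,-1,0,0,0,0,0,0.1564,-1,0,0,0,0,0,0.1564,-1]

```text
time_s: 1.02
tool_pos: [0.2779, 0.5876, 0.4048]
tool_rot: [180.0, -0.0, 109.6]
force: [0.2, 0.2, 0.1]
grip_width: 0.0448
grasp_force: 0.0
```

drive_tool:
  rows: [-0.04,0,0,0,0,0,-1,-0.05,0,0,0,0,0,-1,-0.05,0,0,0,0,0,-1,-0.05,0,0,0,0,0,-1,-0.04,0,0,0,0,0,-1]

```text
time_s: 1.65
tool_pos: [0.3569, 0.3691, 0.405]
tool_rot: [180.0, -0.0, 109.8]
force: [-0.2, 0.2, -1.0]
grip_width: 0.0016
grasp_force: 0.0
```

drive_tool:
  rows: [-0.045,0,0,0,0,0,-1,-0.05,0,0,0,0,0,-1,-0.05,0,0,0,0,0,-1,-0.05,0,0,0,0,0,-1,-0.045,0,0,0,0,0,-1]

```text
time_s: 2.28
tool_pos: [0.4382, 0.1436, 0.4051]
tool_rot: [179.9, -0.0, 109.8]
force: [0.2, 0.7, -0.3]
grip_width: 0.0003
grasp_force: 0.0
```

drive_tool:
  rows: [-0.04,0,0,0,0,0,-1,-0.04,-0.003,0,0,0,0,-1,-0.03,-0.003,0,0,0,0,-1,-0.01,0,0,0,0,0,-1,0,0,0,0,0,0,-1]

```text
time_s: 2.9
tool_pos: [0.473, 0.031, 0.4048]
tool_rot: [180.0, -0.0, 109.9]
force: [0.7, 0.5, 0.4]
grip_width: 0.0003
grasp_force: 0.0
```

```bash
python3 - <<'E'
from h import *
o=get_obs(); print(o['tool_pos'],o['tool_rot'],o['force'])
c=save('wrist','w1.png'); print(np.array(c['mount']).round(3),c['fov_y'])
save('top','t2.png')
E
```

```text
[0.47295987 0.03100249 0.4048211 ] [ 1.79983988e+02 -2.95486037e-02  1.09856957e+02] [0.72286971 0.48640906 0.39731536]
[[ 0.     0.956  0.293  0.079]
 [ 1.    -0.    -0.    -0.   ]
 [-0.     0.293 -0.956  0.02 ]
 [ 0.     0.     0.     1.   ]] 65.62648985113383
```

View pics/w1.png

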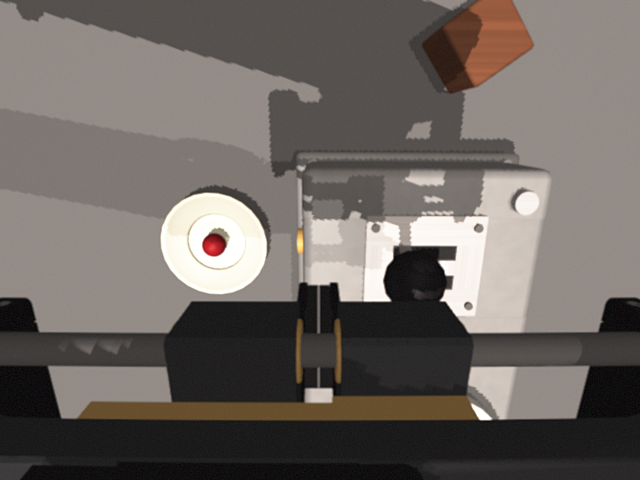

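The wrist view shows the knob at (415,275), straight ahead of the shut fingers at (318,300), with the dish well clear at (214,242). Next I lower the tool and approach.

drive_tool:
  rows: [0,0,0.015,0,0,0,-1,0,0,0.02,0,0,0,-1,0,0.01,0,0,0,0,-1,0,0.006,0,0,0,0,-1,0,0,0,0,0,0,-1]

```text
time_s: 3.62
tool_pos: [0.4888, 0.0367, 0.3703]
tool_rot: [179.9, 0.0, 109.9]
force: [-0.2, -0.3, -0.1]
grip_width: 0.0008
grasp_force: 0.0
```

drive_tool:
  rows: [-0.001,0.004,0,0,0,0,-1,0,0.004,0,0,0,0,-1,0,0.004,0,0,0,0,-1,0,0.004,0,0,0,0,-1,0,0,0,0,0,0,-1]

```text
time_s: 4.25
tool_pos: [0.5033, 0.0406, 0.3697]
tool_rot: [-179.9, -0.0, 109.9]
force: [-1.8, -0.8, 1.4]
grip_width: 0.0007
grasp_force: 1.3
```

```bash
cat > k.py <<'E'
from h import *
c=np.array([.5648,.031]);a=np.radians(19.9);R=np.array([[np.cos(a),-np.sin(a)],[np.sin(a),np.cos(a)]])
o=get_obs(); print('tool local mm',(R.T@(o['tool_pos'][:2]-c)*1000).round(1),o['tool_pos'][2].round(4),'F local',(R.T@o['force'][:2]).round(1),'t',o['time_s'])
# knob as dark blob in scene view, predicted near the gate
s=read_camera('scene'); im=s['color'][195:262,330:420]
cv2.imwrite('pics/kc.png',cv2.resize(s['color'][185:325,290:430],None,fx=4,fy=4))
E
python3 k.py
```

```text
tool local mm [-54.5  29.9] 0.3697 F local [-2.  -0.1] t 4.25
```

View pics/kc.png

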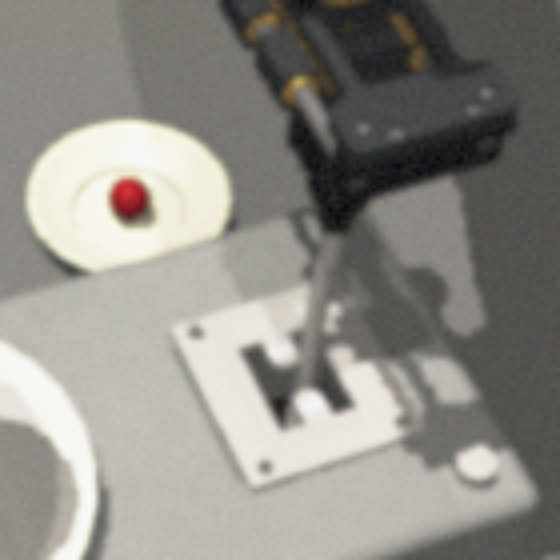

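The fingers hide the knob in this scene view, but a light contact force of about 2 N shows they have touched it. I'll check in the wrist view.

```bash
python3 - <<'E'
from h import *
c=save('wrist','w2.png'); cv2.imwrite('pics/w2c.png',c['color'][180:400,240:520])
im=cv2.resize(c['color'][180:340,250:490],None,fx=3,fy=3,interpolation=2); cv2.imwrite('pics/w2c.png',im)
E
```

```text
(no output)
```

View pics/w2c.png

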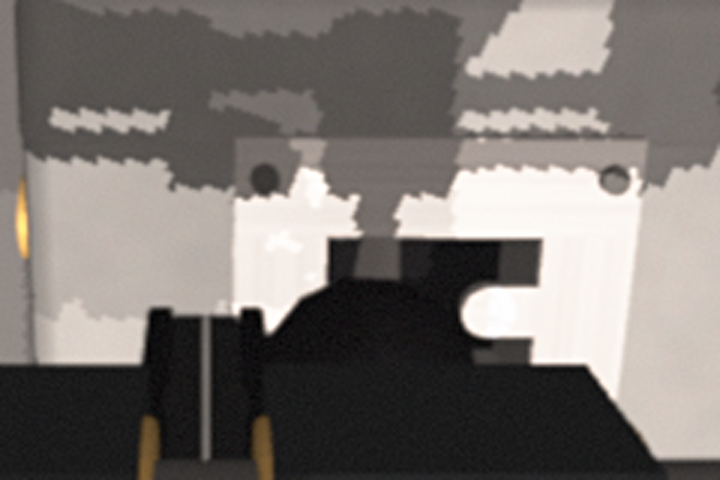

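```bash
cat >> h.py <<'E'
from scipy.spatial.transform import Rotation as Ro
cc=np.array([.5648,.031]);aa=np.radians(19.9);RR=np.array([[np.cos(aa),-np.sin(aa)],[np.sin(aa),np.cos(aa)]])
def wT(c,o):
    T=np.eye(4);T[:3,:3]=Ro.from_euler('xyz',o['tool_rot'],degrees=True).as_matrix();T[:3,3]=o['tool_pos'];return T@np.array(c['mount'])
def loc(p): return (RR.T@(p[:2]-cc)*1000).round(1)
E
python3 - <<'E'
from h import *
o=get_obs();c=read_camera('wrist');T=wT(c,o)
f=lambda u,v,z:loc(onz(c,250+u/3,180+v/3,z,T))
print('knob centre col',f(367,350,.195),'edges',f(262,350,.195),f(478,350,.195))
print('finger',f(148,330,.188),f(262,330,.188))
print('screws',f(264,179,.099),f(614,179,.099),'plate edge',f(235,140,.099),f(647,140,.099),'slot ends',f(328,240,.099),f(543,240,.099),'tongue tip',f(458,312,.099))
E
```

```text
knob centre col [-30.1  35.2] edges [-46.1  35.2] [-13.2  35.2]
finger [-63.8  35.3] [-45.8  35.3]
screws [-40.9  33.5] [41.4 33.5] plate edge [-47.8  42.9] [48.1 43. ] slot ends [-25.4  18.3] [26.  18.3] tongue tip [ 6.9 -0.3]
```

The wrist view confirms the gate centre: the screws come out at ±41 mm. The knob is at about -29 mm with the fingers just behind it, so I push it 27 mm forward.

drive_tool:
  rows: [0,0.006,0,0,0,0,-1,0,0.007,0,0,0,0,-1,0,0.007,0,0,0,0,-1,0,0.005,0,0,0,0,-1,0,0.002,0,0,0,0,-1]

```text
time_s: 5.03
tool_pos: [0.5292, 0.0501, 0.3697]
tool_rot: [180.0, 0.0, 109.9]
force: [-3.1, -0.5, 1.6]
grip_width: 0.0002
grasp_force: 1.3
```

```bash
python3 - <<'E'
from h import *
o=get_obs();print(loc(o['tool_pos']),o['tool_pos'][2],o['force'])
c=read_camera('wrist');T=wT(c,o);g=c['color'].max(2)
for v in (285,290,295): print(v,[ (i,g[v,i]) for i in range(330,430,4)])
im=cv2.resize(c['color'][180:340,250:490],None,fx=3,fy=3,interpolation=2); cv2.imwrite('pics/w3c.png',im)
E
```

```text
[-27.  30.] 0.3696994240232859 [-3.12893933 -0.46261687  1.57650644]
285 [(330, np.uint8(69)), (334, np.uint8(12)), (338, np.uint8(249)), (342, np.uint8(255)), (346, np.uint8(20)), (350, np.uint8(18)), (354, np.uint8(21)), (358, np.uint8(22)), (362, np.uint8(21)), (366, np.uint8(25)), (370, np.uint8(21)), (374, np.uint8(22)), (378, np.uint8(21)), (382, np.uint8(26)), (386, np.uint8(19)), (390, np.uint8(19)), (394, np.uint8(20)), (398, np.uint8(100)), (402, np.uint8(254)), (406, np.uint8(254)), (410, np.uint8(254)), (414, np.uint8(253)), (418, np.uint8(254)), (422, np.uint8(230)), (426, np.uint8(229))]
290 [(330, np.uint8(21)), (334, np.uint8(19)), (338, np.uint8(156)), (342, np.uint8(110)), (346, np.uint8(25)), (350, np.uint8(17)), (354, np.uint8(23)), (358, np.uint8(22)), (362, np.uint8(20)), (366, np.uint8(21)), (370, np.uint8(22)), (374, np.uint8(20)), (378, np.uint8(27)), (382, np.uint8(26)), (386, np.uint8(27)), (390, np.uint8(24)), (394, np.uint8(25)), (398, np.uint8(23)), (402, np.uint8(120)), (406, np.uint8(255)), (410, np.uint8(254)), (414, np.uint8(253)), (418, np.uint8(254)), (422, np.uint8(226)), (426, np.uint8(228))]
295 [(330, np.uint8(22)), (334, np.uint8(20)), (338, np.uint8(26)), (342, np.uint8(21)), (346, np.uint8(18)), (350, np.uint8(21)), (354, np.uint8(25)), (358, np.uint8(24)), (362, np.uint8(21)), (366, np.uint8(20)), (370, np.uint8(20)), (374, np.uint8(28)), (378, np.uint8(28)), (382, np.uint8(26)), (386, np.uint8(25)), (390, np.uint8(31)), (394, np.uint8(26)), (398, np.uint8(28)), (402, np.uint8(24)), (406, np.uint8(121)), (410, np.uint8(254)), (414, np.uint8(253)), (418, np.uint8(254)), (422, np.uint8(228)), (426, np.uint8(229))]
```

View pics/w3c.png

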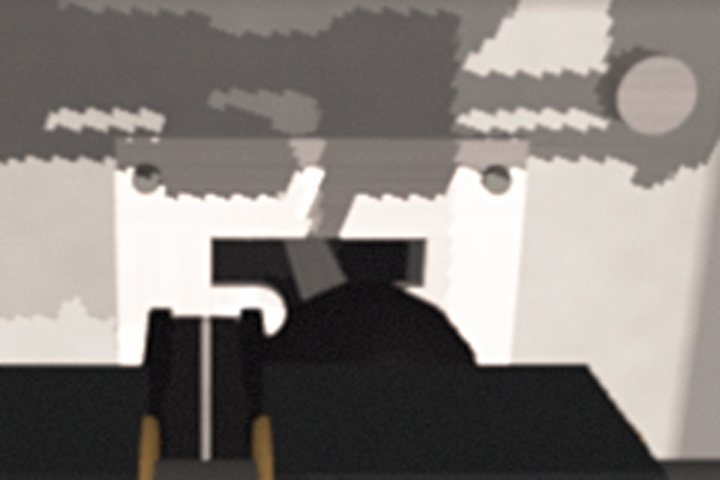

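The knob is now at about -2 mm, in neutral. Next I back off, go round to its left side, and line up with it.

drive_tool:
  rows: [0,-0.01,0,0,0,0,-1,0,-0.012,0,0,0,0,-1,0.02,0,0,0,0,0,-1,0.022,0,0,0,0,0,-1,0,0,0,0,0,0,-1]

```text
time_s: 5.7
tool_pos: [0.4929, 0.083, 0.3699]
tool_rot: [179.9, -0.1, 110.1]
force: [-0.7, -1.3, -0.2]
grip_width: 0.0001
grasp_force: 0.0
```

drive_tool:
  rows: [0,0.02,0,0,0,0,-1,0,0.02,0,0,0,0,-1,0,0.007,0,0,0,0,-1,0,0,0,0,0,0,-1]

```text
time_s: 6.2
tool_pos: [0.538, 0.0971, 0.3696]
tool_rot: [-180.0, 0.0, 109.8]
force: [0.4, -0.0, -0.3]
grip_width: 0.0005
grasp_force: 0.0
```

```bash
python3 - <<'E'
from h import *
o=get_obs();print(loc(o['tool_pos']),o['tool_pos'][2],o['force'],o['time_s'])
c=save('scene','s4.png'); t=save('top','t4.png')
cv2.imwrite('pics/b4.png',np.hstack([cv2.resize(c['color'][185:325,290:430],(400,400)),cv2.resize(t['color'][160:270,220:330],(400,400))]))
E
```

```text
[-2.7 71.2] 0.369631321769769 [ 0.35953988 -0.004375   -0.310924  ] 6.2
```

View pics/b4.png

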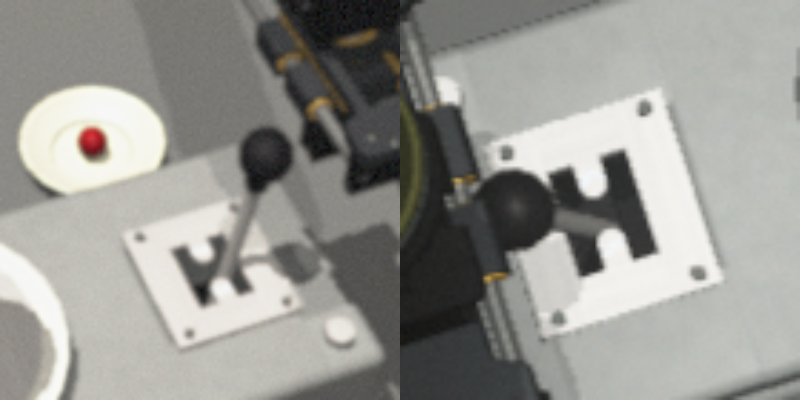

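In the top view the knob is at (252,217.5), and in the scene view at (383,238.5). The stem lies in the cross channel.

```bash
python3 - <<'E'
from h import *
s=read_camera('scene');t=read_camera('top')
p,e=tri(ray(s,383.1,238.5),ray(t,251.9,217.5));print(p,e,loc(p),loc(onz(t,251.9,217.5,.197)))
E
```

```text
[0.55126893 0.05826161 0.19958483] 0.0017237532951387268 [-3.4 30.2] [-3.4 29.7]
```

drive_tool:
  rows: [-0.012,0,0,0,0,0,-1,-0.008,0,0,0,0,0,-1,-0.008,0.0005,0,0,0,0,-1,-0.008,0.0005,0,0,0,0,-1,0,0,0,0,0,0,-1]

```text
time_s: 7.02
tool_pos: [0.5514, 0.0631, 0.3697]
tool_rot: [-180.0, 0.1, 109.8]
force: [-1.4, -0.1, -0.4]
grip_width: 0.0009
grasp_force: 0.3
```

drive_tool:
  rows: [-0.008,0.0005,0,0,0,0,-1,-0.008,0.0005,0,0,0,0,-1,-0.008,0,0,0,0,0,-1,-0.006,0,0,0,0,0,-1,0,0,0,0,0,0,-1]

```text
time_s: 7.65
tool_pos: [0.5625, 0.0353, 0.3695]
tool_rot: [-180.0, 0.1, 109.8]
force: [-0.6, -0.3, -0.8]
grip_width: 0.0006
grasp_force: 0.3
```

```bash
python3 - <<'E'
from h import *
o=get_obs();print(loc(o['tool_pos']),o['tool_pos'][2],RR.T@o['force'][:2],o['time_s'])
c=save('scene','s5.png'); t=save('top','t5.png')
cv2.imwrite('pics/b5.png',np.hstack([cv2.resize(c['color'][185:325,290:430],(400,400)),cv2.resize(t['color'][160:270,220:330],(400,400))]))
E
```

```text
[-0.7  4.8] 0.36953819665764986 [-0.63461293 -0.05936301] 7.65
```

View pics/b5.png

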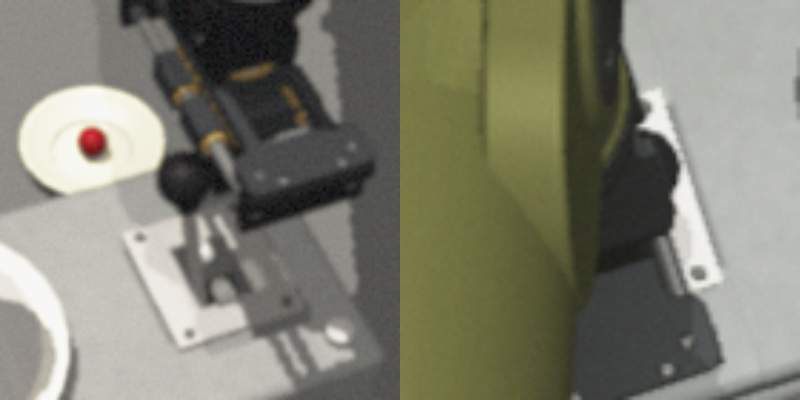

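The knob has moved right: in the scene view it is at about (355,248), and the gripper is to its left.

```bash
python3 - <<'E'
from h import *
s=read_camera('scene')
print(loc(onz(s,354.7,247.6,.199)))
g=s['color'].max(2)[228:268,330:380]; m=cv2.morphologyEx((g<55).astype(np.uint8),2,np.ones((5,5),np.uint8))
print('\n'.join(''.join('#' if x else '.' for x in r) for r in m[::2]))
E
```

```text
[ -2.9 -23. ]
..................................................
..................................................
..................................................
..................................................
..................................................
..................................................
..........................#########...............
..........................##########..............
..........................###########.............
...........................###########............
.................#####################............
.................#####################............
.................################.................
...................############.............######
......................########..............######
.......................#####................######
............................................######
............................................######
.............................................#####
..................................................
```

drive_tool:
  rows: [-0.004,0,0,0,0,0,-1,-0.003,0,0,0,0,0,-1,0,0,0,0,0,0,-1]

```text
time_s: 8.18
tool_pos: [0.5647, 0.0299, 0.3696]
tool_rot: [-180.0, -0.0, 109.9]
force: [0.3, 1.4, -1.8]
grip_width: 0.0003
grasp_force: 0.8
```

drive_tool:
  rows: [-0.002,0,0,0,0,0,-1,-0.001,0,0,0,0,0,-1,0,0,0,0,0,0,-1]

```text
time_s: 8.55
tool_pos: [0.5653, 0.029, 0.3695]
tool_rot: [-180.0, -0.2, 110.0]
force: [-1.7, 5.8, 0.8]
grip_width: 0.0004
grasp_force: 3.1
```

drive_tool:
  rows: [-0.001,0,0,0,0,0,-1,0,0,0,0,0,0,-1]

```text
time_s: 8.8
tool_pos: [0.5655, 0.0287, 0.3695]
tool_rot: [-180.0, -0.3, 110.0]
force: [-2.0, 7.3, -0.8]
grip_width: 0.0003
grasp_force: 3.9
```

The stop is reached: force is about 7 N with no further travel. Next I step off to the left, go back round behind the knob and line up with the right-hand slot.

drive_tool:
  rows: [0.01,0,0,0,0,0,-1,0.014,0,0,0,0,0,-1,0,-0.018,0,0,0,0,-1,0,-0.018,0,0,0,0,-1,0,-0.016,0,0,0,0,-1]

```text
time_s: 9.43
tool_pos: [0.5084, 0.0308, 0.37]
tool_rot: [180.0, 0.0, 109.9]
force: [-0.1, -0.8, 0.3]
grip_width: 0.0009
grasp_force: 0.0
```

drive_tool:
  rows: [-0.018,0,0,0,0,0,-1,-0.018,0,0,0,0,0,-1,-0.012,0,0,0,0,0,-1,0,0,0,0,0,0,-1]

```text
time_s: 9.93
tool_pos: [0.5254, -0.0149, 0.3699]
tool_rot: [180.0, 0.0, 109.8]
force: [-0.0, -0.0, -0.8]
grip_width: 0.0007
grasp_force: 0.0
```

```bash
python3 - <<'E'
from h import *
o=get_obs();print(loc(o['tool_pos']),o['tool_pos'][2],RR.T@o['force'][:2],o['time_s'])
s=save('scene','s6.png'); t=save('top','t6.png')
for c,(x0,y0,x1,y1),z in((s,(335,225,380,270),.198),(t,(240,170,320,250),.198)):
    g=c['color'].max(2)[y0:y1,x0:x1]; m=cv2.morphologyEx((g<62).astype(np.uint8),2,np.ones((7,7),np.uint8))
    for k in cv2.findContours(m,0,2)[0]:
        (u,v),r=cv2.minEnclosingCircle(k); print(u+x0,v+y0,r,loc(onz(c,u+x0,v+y0,z)))
cv2.imwrite('pics/b6.png',np.hstack([cv2.resize(s['color'][185:325,290:430],(400,400)),cv2.resize(t['color'][160:270,220:330],(400,400))]))
E
```

```text
[-52.6 -29.8] 0.36987659772144144 [-0.02312854 -0.00911207] 9.925
361.6203441619873 240.33667659759521 22.529916763305664 [-14.1  -4.9]
```

View pics/b6.png

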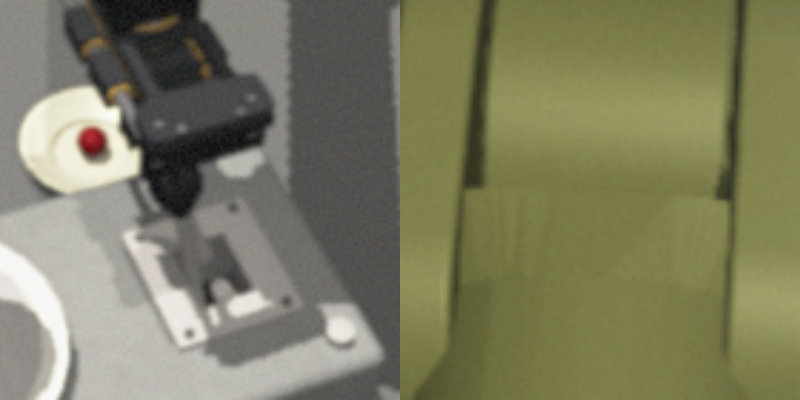

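The knob is still in the right-hand neutral position, ahead of the fingers. Now I push forward along the right slot, lowering slightly to follow the arc.

drive_tool:
  rows: [0,0.012,0,0,0,0,-1,0,0.01,0.001,0,0,0,-1,0,0.008,0,0,0,0,-1,0,0.008,0.001,0,0,0,-1,0,0,0,0,0,0,-1]

```text
time_s: 10.65
tool_pos: [0.5615, -0.001, 0.3674]
tool_rot: [-180.0, 0.0, 109.9]
force: [-2.0, -0.9, 0.9]
grip_width: 0.0008
grasp_force: 0.6
```

drive_tool:
  rows: [0,0.007,0.001,0,0,0,-1,0,0.007,0,0,0,0,-1,0,0.007,0.001,0,0,0,-1,0,0.005,0,0,0,0,-1,0,0,0,0,0,0,-1]

```text
time_s: 11.28
tool_pos: [0.5859, 0.0078, 0.3655]
tool_rot: [180.0, 0.0, 109.9]
force: [-0.9, -1.0, -0.1]
grip_width: 0.0005
grasp_force: 0.7
```

```bash
python3 - <<'E'
from h import *
o=get_obs();print(loc(o['tool_pos']),o['tool_pos'][2],RR.T@o['force'][:2],o['time_s'])
E
```

```text
[ 11.9 -29. ] 0.36547299656548027 [-1.21450516 -0.6326272 ] 11.275
```

drive_tool:
  rows: [0,0.003,0,0,0,0,-1,0,0.002,0,0,0,0,-1,0,0,0,0,0,0,-1]

```text
time_s: 11.65
tool_pos: [0.5902, 0.0095, 0.3655]
tool_rot: [-180.0, -0.0, 109.9]
force: [-2.0, -1.9, -2.0]
grip_width: 0.0004
grasp_force: 1.2
```

drive_tool:
  rows: [0,0.0015,0,0,0,0,-1,0,0,0,0,0,0,-1]

```text
time_s: 11.9
tool_pos: [0.5917, 0.01, 0.3658]
tool_rot: [180.0, -0.0, 109.9]
force: [-2.9, 0.5, -2.2]
grip_width: 0.0007
grasp_force: 1.2
```

drive_tool:
  rows: [0,0.0015,0,0,0,0,-1,0,0,0,0,0,0,-1]

```text
time_s: 12.15
tool_pos: [0.5931, 0.0105, 0.3657]
tool_rot: [-180.0, -0.0, 109.9]
force: [-1.7, -1.4, -2.2]
grip_width: 0.0005
grasp_force: 1.3
```

drive_tool:
  rows: [0,0.002,0,0,0,0,-1,0,0,0,0,0,0,-1]

```text
time_s: 12.4
tool_pos: [0.5947, 0.011, 0.3656]
tool_rot: [-179.9, -0.0, 109.9]
force: [-4.6, -1.2, -1.9]
grip_width: 0.0004
grasp_force: 2.4
```

drive_tool:
  rows: [0,0.002,0,0,0,0,-1,0,0,0,0,0,0,-1]

```text
time_s: 12.65
tool_pos: [0.5961, 0.0115, 0.3653]
tool_rot: [-179.8, -0.0, 109.9]
force: [-6.7, -1.8, -0.9]
grip_width: 0.0004
grasp_force: 3.3
```

Force is rising and the tool is lagging, so the lever is at its end stop. One more small press to confirm, then I withdraw.

drive_tool:
  rows: [0,0.002,0,0,0,0,-1,0,0,0,0,0,0,-1]

```text
time_s: 12.9
tool_pos: [0.5976, 0.012, 0.3651]
tool_rot: [-179.7, -0.1, 109.9]
force: [-9.3, -1.4, -0.8]
grip_width: 0.0005
grasp_force: 4.2
```

drive_tool:
  rows: [0,-0.012,0,0,0,0,-1,0,-0.02,0,0,0,0,-1,0,-0.02,-0.02,0,0,0,-1,0,-0.03,-0.04,0,0,0,-1,0.03,-0.02,-0.04,0,0,0,-1]

```text
time_s: 13.52
tool_pos: [0.4923, 0.0035, 0.468]
tool_rot: [179.7, 0.1, 109.6]
force: [0.2, 1.8, 0.5]
grip_width: 0.0002
grasp_force: 0.0
```

drive_tool:
  rows: [0.05,0,-0.01,0,0,0,-1,0.05,0,0,0,0,0,-1,0.05,0,0,0,0,0,-1,0.04,0,0,0,0,0,-1,0.01,0,0,0,0,0,-1]

```text
time_s: 14.15
tool_pos: [0.4237, 0.1968, 0.4768]
tool_rot: [179.7, -0.1, 110.2]
force: [-0.7, -0.3, 0.0]
grip_width: 0.0007
grasp_force: 0.0
```

```bash
python3 - <<'E'
from h import *
o=get_obs();print(loc(o['tool_pos']),o['tool_pos'][2],o['force'],o['time_s'])
s=save('scene','s7.png'); t=save('top','t7.png');K=[]
for c,(x0,y0,x1,y1) in((s,(325,225,400,290)),(t,(240,165,330,250))):
    g=c['color'].max(2)[y0:y1,x0:x1]; m=cv2.morphologyEx((g<60).astype(np.uint8),2,cv2.getStructuringElement(2,(13,13)))
    for k in cv2.findContours(m,0,2)[0]:
        (u,v),r=cv2.minEnclosingCircle(k); print(u+x0,v+y0,r,loc(onz(c,u+x0,v+y0,.192))); K.append(ray(c,u+x0,v+y0))
if len(K)==2: p,e=tri(*K);print(loc(p),p[2],e)
E
```

```text
[-76.3 203.9] 0.47684755388944255 [-0.69320362 -0.32487066  0.01907564] 14.15
```

```bash
python3 - <<'E'
from h import *
s=read_camera('scene'); t=read_camera('top');K={}
for n,c,(x0,y0,x1,y1) in(('s',s,(325,225,400,300)),('t',t,(240,165,330,250))):
  for th in (60,75,90):
    g=c['color'].max(2)[y0:y1,x0:x1]; m=cv2.morphologyEx((g<th).astype(np.uint8),2,cv2.getStructuringElement(2,(9,9)))
    for k in cv2.findContours(m,0,2)[0]:
        (u,v),r=cv2.minEnclosingCircle(k);b=cv2.boundingRect(k); print(n,th,round(u+x0,1),round(v+y0,1),round(r,1),b[2:],loc(onz(c,u+x0,v+y0,.192))); K[n]=ray(c,u+x0,v+y0)
if len(K)==2: p,e=tri(K['s'],K['t']);print(loc(p),p[2],e)
g=s['color'].max(2)[235:295:2,325:400:2]
print('\n'.join(''.join(' .:-=+*#%@'[9-int(x)*10//256] for x in r) for r in g))
E
```

```text
s 60 362.0 275.5 7.2 (15, 10) [ 51.2 -33.2]
s 75 362.1 272.9 9.4 (19, 15) [ 46.5 -30.9]
s 90 361.9 272.2 10.6 (19, 21) [ 45.  -30.6]
t 60 278.7 177.3 10.7 (21, 21) [ 43.4 -27.2]
t 75 279.3 177.0 11.1 (21, 23) [ 43.7 -28.4]
t 90 270.7 219.6 6.5 (13, 13) [-14.4   4.1]
t 90 279.0 177.4 11.6 (22, 24) [ 43.1 -27.7]
[ 43.4 -28.6] 0.18906941631965923 0.0020327510326057555
=-         .============----==========
*-         :========---::::-==========
+-         =+=====--::::::::-=========
:.         *+==-::::::::::-:-=========
          -=--::::::::::::-::-========
       .::-:::::::::::::::::::-=======
    .:::::::::::::::::::::::::-=======
 .::::::::::::::::::::::::-::::-======
::::::::::::::::::::::::::::::-:-=====
::::::::::::::::::::::::::::::::-=====
::::::::::::::::::::::::..:::::::-====
::::::::::::::::::.....=:.::::::::====
:::::::::::::::....   .:. .:::::::-===
::::::::::::... .:==-.   ..::::::::-==
:::::::::...   .=#%%%*:    .:::::::-==
:::::::....   .+%####%*:   ..:::::::-=
::::..-=..    :####*#%%+.   .:::::::-=
:::-:.:-. .  .=%#####%%#. ....:::::::-
::::-.     ..:*%%####%%#:   ..::::::::
::::--.   ...*%%%%%#%%%*.     .:::::::
::::-=.     .-#%%%%%%%%*.      .::::::
:::::--      .*%%%%%%%%#=      .::::::
:::::-=.    ..-##%%%%%##*:    ...:::::
::::::-:    ...+#*#**+*##=.     .:::::
::::::-=.    . -#**+: :*#*:      .::::
:::::::--      .***+.  -##+.    ..::::
::::::::-.    ..=#*+.   =+:.    ...:::
::::::::-:   ...:+**-   ..     .-:..::
:::::::::-. .....-**+.          -- .::
:::::::::--......:-=+-.         .::-::
```

The knob is measured at (43–45, about -29) mm, which is fully home in third. The tool is clear of everything.

```bash
python3 -c "
from cell import *
print(sign_off())"
```

```text
the job is handed in; nothing more can be done
None
```

The lever was pushed from second through neutral to fully home in third (knob measured at about 44 mm forward, 29 mm right), the arm was clear of everything, and I handed the job in at about 14 s.

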